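# Find the fuller syrup canister on the balance and dock it

## Task

One of the two look-alike syrup canisters has more left in it: stand them upright on opposite pans of the balance, setting each down gently without a knock, let go and let the beam come to rest to see which is heavier. Then leave the lighter one standing on its pan, put the heavier one upright into the well of the syrup dock until it meets the seal, press it down with about 15 N (never more than 22 N) for a full second so that the seal takes, and let go. Leave everything else where it stands.

Things in the scene. Friction and masses are not known exactly. Their poses are not given: they have to be found in the camera images.
- canister_a: aluminium syrup canister with a red band and a black cap, a straight cylinder 44 mm in diameter from 3 to 104 mm height (grip it there), then a shoulder and cap up to 122 mm; foot edge chamfered 2 mm. Origin: centre of the foot (valve end, always down), z along its axis to the cap. Weighs 0.2 to 0.45 kg, not known
- canister_b: second canister, same look, size and axes as canister_a; either may be the heavier. Weighs 0.2 to 0.45 kg, not known
- scale: two-pan balance standing fast on the worktop: grey foot 100 x 240 x 14 mm, beam above it along its own y, white reading plate with red pointer on its front (-x). Origin: centre of the underside, z up. It is delicate: more than 20 N on it in all is a knock
- pan_left (a point): centre of the standing floor of the pan at the scale's +y end, 85 mm from the pivot, 90 mm above the worktop when level. Round steel pan 90 mm wide, floor flat to 37 mm radius, rim 5 mm above it. It stays level and moves about 10 mm up or down, giving way to almost no force until it meets its rubber stop (0.5 mm per newton) or the load of the other pan
- pan_right (a point): the same for the pan at the scale's -y end
- beam (a joint): tilt of the balance beam, rad, -0.12 to 0.12, 0 = level; positive: left pan up, right pan down (right load heavier). A difference of 5 % tips it to the stop, smaller ones part of the way; it settles within about 1.5 s
- dock: black syrup dock, fixed, block 100 x 100 mm and 100 mm high with the well in the middle of its top; steel spout and grey drip tray on its front (-x). Origin: centre of the underside of the block, z up
- dock_well (a point): centre of the well's mouth, 100 mm above the worktop. The well is a round upright bore 48 mm in diameter. A rubber seal lies down in it, at a depth set by a screw: somewhere from 20 to 48 mm below the mouth, not measured, to be felt. The seal gives about 0.2 mm per newton, up to 6 mm
- cup: small steel sauce cup, 68 mm wide, 40 mm high, stands on the drip tray under the spout, 95 mm in front (-x) of the well; leave it there. Origin: centre of the underside
- salt_shaker: glass salt shaker, 45 mm wide, 87 mm high, behind the balance; leave alone. Origin: centre of the underside
- mustard_a: yellow squeeze bottle, 199 mm high, at the back; leave alone. Origin: centre of the underside
- mustard_b: second yellow squeeze bottle, 199 mm high, at the back; leave alone. Origin: centre of the underside
- deli_cup: white lidded tub, 114 mm wide, 68 mm high, at the back right; leave alone. Origin: centre of the underside
- tape_roll: roll of tan tape, 104 mm wide, 25 mm high, lying flat behind the balance; leave alone. Origin: centre of the underside
- marker: marker pen, 135 mm long, 17 mm thick, lying behind the dock; leave alone. Origin: centre of the underside

How it is judged (in metres and radians):
On the way, in this order (a step that is already met when the one before it is completed fails the run):
1. each canister stands upright on its own pan (centre within 25 mm), let go, and the beam has come to rest ((((horizontal distance between canister_a and pan_left below 0.025 m and z of canister_a in the frame of pan_left between -0.005 and 0.005 m and angle between canister_a's own z axis and vertical below 0.08 rad) and (horizontal distance between canister_b and pan_right below 0.025 m and z of canister_b in the frame of pan_right between -0.005 and 0.005 m and angle between canister_b's own z axis and vertical below 0.08 rad)) or ((horizontal distance between canister_a and pan_right below 0.025 m and z of canister_a in the frame of pan_right between -0.005 and 0.005 m and angle between canister_a's own z axis and vertical below 0.08 rad) and (horizontal distance between canister_b and pan_left below 0.025 m and z of canister_b in the frame of pan_left between -0.005 and 0.005 m and angle between canister_b's own z axis and vertical below 0.08 rad))) and contact force between each of canister_a, canister_b and the fingers below 0.1 N and velocity of joint beam between -0.03 and 0.03 rad/s), for 0.4 s.
2. one canister, upright in the well, is pressed on the seal with at least 10 N for 0.7 s while the other stands on its pan ((((horizontal distance between canister_a and dock_well below 0.006 m and z of canister_a in the frame of dock_well below -0.018 m and angle between canister_a's own z axis and vertical below 0.09 rad) and contact force between canister_a and dock above 10 N and ((horizontal distance between canister_b and pan_left below 0.025 m and z of canister_b in the frame of pan_left between -0.005 and 0.005 m and angle between canister_b's own z axis and vertical below 0.08 rad) or (horizontal distance between canister_b and pan_right below 0.025 m and z of canister_b in the frame of pan_right between -0.005 and 0.005 m and angle between canister_b's own z axis and vertical below 0.08 rad))) or ((horizontal distance between canister_b and dock_well below 0.006 m and z of canister_b in the frame of dock_well below -0.018 m and angle between canister_b's own z axis and vertical below 0.09 rad) and contact force between canister_b and dock above 10 N and ((horizontal distance between canister_a and pan_left below 0.025 m and z of canister_a in the frame of pan_left between -0.005 and 0.005 m and angle between canister_a's own z axis and vertical below 0.08 rad) or (horizontal distance between canister_a and pan_right below 0.025 m and z of canister_a in the frame of pan_right between -0.005 and 0.005 m and angle between canister_a's own z axis and vertical below 0.08 rad))))), for 0.7 s.
At the end, for the whole second after the job is handed in: The heavier canister (either, if within 2.5 %) stands upright in the well, its foot at least 18 mm below the mouth; the lighter stands upright on a pan, within 25 mm of its centre; both are released and at rest ((((horizontal distance between canister_a and dock_well below 0.006 m and z of canister_a in the frame of dock_well below -0.018 m and angle between canister_a's own z axis and vertical below 0.09 rad) and ((horizontal distance between canister_b and pan_left below 0.025 m and z of canister_b in the frame of pan_left between -0.005 and 0.005 m and angle between canister_b's own z axis and vertical below 0.08 rad) or (horizontal distance between canister_b and pan_right below 0.025 m and z of canister_b in the frame of pan_right between -0.005 and 0.005 m and angle between canister_b's own z axis and vertical below 0.08 rad)) and contact force between canister_b and scale below 3.017 N) or ((horizontal distance between canister_b and dock_well below 0.006 m and z of canister_b in the frame of dock_well below -0.018 m and angle between canister_b's own z axis and vertical below 0.09 rad) and ((horizontal distance between canister_a and pan_left below 0.025 m and z of canister_a in the frame of pan_left between -0.005 and 0.005 m and angle between canister_a's own z axis and vertical below 0.08 rad) or (horizontal distance between canister_a and pan_right below 0.025 m and z of canister_a in the frame of pan_right between -0.005 and 0.005 m and angle between canister_a's own z axis and vertical below 0.08 rad)) and contact force between canister_b and dock above 2.869 N)) and contact force between each of canister_a, canister_b and the fingers below 0.1 N and linear speed of each of canister_a, canister_b below 0.02 m/s); the robot touches nothing.
It fails at once if the balance takes a knock: more than 20 N on it (contact force between anything else and scale above 20 N).
It fails at once if more than 22 N on the dock (contact force between anything else and dock above 22 N).
It fails at once if a canister is tipped over (angle between any of canister_a, canister_b's own z axis and vertical above 0.6 rad).
It fails at once if something else is moved by more than 15 mm (distance of any of cup, salt_shaker, mustard_a, mustard_b, deli_cup, tape_roll, marker from where it was at the start of the episode above 0.015 m).
It also fails if it takes over 72 s, if anything falls off the work surface, if the arm or the gripper's body presses on something with over 40 N, if the wrist force passes 120 N, or if a joint passes its speed limit or range.

## Robot

A 7-joint arm with a two-finger parallel gripper is mounted at the origin on a cart in front of the work surface, level with it; the furniture and walls round the work are solid. World frame = base frame: x ahead of the robot, y to its left, z up, the work surface at z = 0. Lengths are in mm, angles in rad, forces in N, time in s.
With the tool pointing down it reaches from about 400 to 875 mm from the base axis. Payload 4.4 kg.
Tool frame: the origin (TCP) lies midway between the tips of the shut fingers; the grasp point (between the pads) lies ctrl.grip_depth behind it (ctrl.grip_depth is the distance from the TCP to the grasp point, in mm); z points along the fingers, y is the line along which they close (so a half turn about z gives the same grasp; the last joint's range is limited). The gripper opens to 85 mm and grips with 20 to 120 N. Pads are 22 mm wide; open, the fingers measure 114 mm over their backs; the gripper's body (76 mm by 85 mm) begins 54 mm behind the grasp point. The pads swing forward as they close: fully open they stand 13 mm farther back than shut.
Start: joints at [-1.288, 0.628, 0.038, 1.517, -0.027, 0.996, -0.02], TCP at [222.128, 610.882, 231.313] pointing down, gripper open.
Joint ranges: [-3.06, 3.06], [-0.37, 2.12], [-1.25, 1.32], [0.18, 2.47], [-1.1, 4.24], [0.23, 1.98], [-2.94, 2.94]. Speed limits (rad/s): [2.57, 2.57, 3.14, 3.14, 3.14, 3.14, 3.14].

## Interface

Orientations are given as [roll, pitch, yaw] about the fixed x, y, z axes, in that order (R = Rz(yaw) Ry(pitch) Rx(roll)).
In Python, from cell import ctrl gives the robot as it stands.
- The arm moves only by the tool carry_out, never from a script. Its argument "deltas" is one flat list of numbers, 7 for each row, row after row: the turn, a rotation vector about the tool's x, y, z in degrees, then the shift along the tool's x, y, z in m, then the closure, from -1 (fully open) to 1 (shut). In form: [wx, wy, wz, dx, dy, dz, claw, wx, wy, wz, dx, dy, dz, claw, ...]. A call has 1 to 12 rows; each row shifts and turns the commanded pose from where the row before left it, along the tool's axes as they then stand; what a row does not reach is not made up. A row lasts 1/8 s, in which the tool goes at most 62.5 mm and 10.7 degrees, less where a joint would pass 70% of its speed; a pose out of reach is approached as far as the arm can. A call with a gripper value outside its range is refused whole. The fingers move at their own pace and stop on an object; the grip force is fixed at half the most. Time passes only in rows, so rows that do not move let the fingers close. It gives the time, the measured TCP pose, the force, the opening and the grip force at its end, in the units of the state.
- ctrl.read_state(): the state, without advancing time (a new reading comes with each control period).
- ctrl.get_image(name): name is "scene" or "top"; returns the picture (480x640x3 uint8, red, green, blue); there is no depth.
- ctrl.calibration(name): a dict with "mtx" (3x3 intrinsics, pixels), "distortion" ([k1, k2, p1, p2, k3] as OpenCV has them; the pictures are not rectified), "R" (3x3) and "t" (3): a world point X has camera coordinates R X + t. Camera axes: x right, y down, z forward; pixel columns grow to the right and rows downward; lengths in mm; the calibration is good to about 2 mm. A picture is of the moment at which its call begins. calibration takes no time and is no camera call.
- ctrl.finish_job(): hands the job in; it is judged then, once.
The state is a dict: "clock": time; "qpos": joint angles; "qd": joint speeds; "tau": joint torques, N m; "eef_pos": TCP position; "tool_rot": TCP orientation; "force": force on the tool from outside, world axes, zero at the start; "torque": the same for the moment, N m; "width": finger opening in mm; "gripper_force": force on a finger pad.
Only numpy, scipy, OpenCV 4.12 (cv2) and the standard library are available. Lean on these libraries where they do the work, as an engineer would, in place of code of your own. Each camera call takes 0.05 s, during which the arm holds its last target. There are 200 camera calls.

## Working session

There is one attempt and no reset: what is moved stays moved. The work goes in short steps, Python scripts to look and compute and a tool call to move; the robot and the scene stay as the last step left them, time stands still between calls to the robot, and variables do not carry over. Pictures are saved under pics/ and viewed, at most 10 in all, crops included, and the job is handed in when it is done.

Besides the shell and the picture viewer there is one more tool, called after "Request:" as name(argument=value, ...) on one line, values as JSON. carry_out: Moves the arm, as the interface text tells. Its arguments: {"type":"object","properties":{"deltas":{"type":"array"}},"required":["deltas"]}

```bash
mkdir -p pics; ls; python3 - <<'E'
from cell import ctrl
import cv2
for n in("scene","top"):
    im=ctrl.get_image(n);cv2.imwrite(f"pics/{n}0.png",im[:,:,::-1])
    c=ctrl.calibration(n);print(n,c)
print(ctrl.read_state(),ctrl.grip_depth)
E
```

```text
pics
scene {'mtx': array([[459.31433006,   0.        , 318.99481654],
       [  0.        , 459.31433006, 239.2080769 ],
       [  0.        ,   0.        ,   1.        ]]), 'distortion': array([-0.09600178,  0.        ,  0.        ,  0.        ,  0.        ]), 'R': array([[-0.43934829, -0.89830593,  0.00441982],
       [-0.45480702,  0.21819114, -0.86344844],
       [ 0.77467648, -0.38136476, -0.50441775]]), 't': array([125.36811167, 316.97957385, 747.50354245])}
top {'mtx': array([[484.47417215,   0.        , 318.49432427],
       [  0.        , 484.47417215, 238.19006565],
       [  0.        ,   0.        ,   1.        ]]), 'distortion': array([-0.02668821,  0.        ,  0.        ,  0.        ,  0.        ]), 'R': array([[ 0.02884552, -0.99943353, -0.01733625],
       [-0.99087811, -0.02630599, -0.13216868],
       [ 0.13163776,  0.02099059, -0.99107563]]), 't': array([-109.02631105,  502.60860491, 1038.85115138])}
{'clock': 0.1, 'qpos': array([-1.28781596,  0.62922622,  0.03847605,  1.51824878, -0.02701419,
        0.99629534, -0.01999162]), 'qd': array([-1.27611818e-03, -1.75401179e-03, -1.17885965e-03, -3.78597680e-03,
       -9.20825039e-06, -8.34616052e-04, -6.09219736e-04]), 'tau': array([ 3.04136265e-03, -5.64525676e+01,  1.23065326e+00, -1.93973154e+01,
        1.13213510e-02,  5.40146735e-03,  1.44740518e-06]), 'eef_pos': array([221.93642887, 610.35745973, 230.50552731]), 'tool_rot': array([-3.13993386e+00,  2.11776230e-05,  2.79278809e+00]), 'force': array([-0.00593127, -0.25436872, -0.04497166]), 'torque': array([ 0.01538628,  0.02463441, -0.02140377]), 'gripper_force': 0.0, 'width': 85.39920643512338} 18.700000000000003
```

View pics/scene0.png

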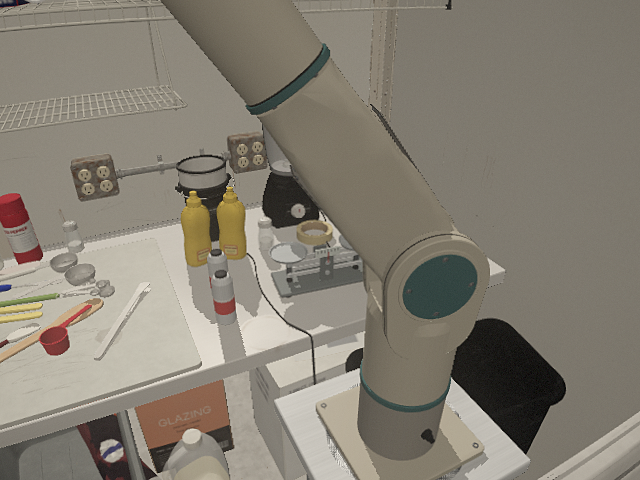

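View pics/top0.png

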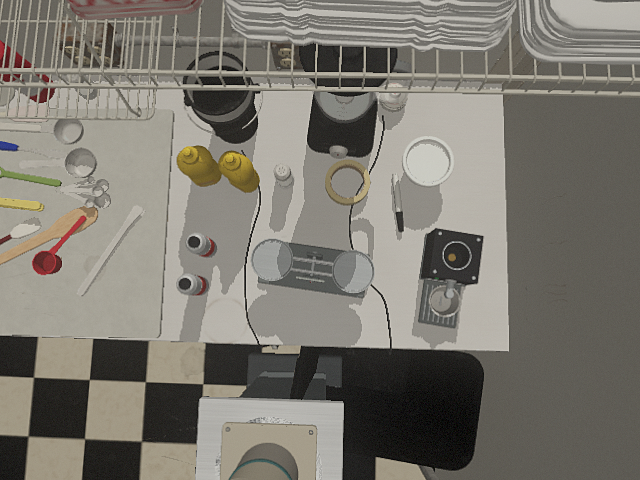

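The top view shows canister caps near (199,243) and (187,284), pans near (272,260) and (353,271), and the well near (457,256). The scene view has the canisters at (217,262) and (223,297). Next I'll zoom in and measure them.

```bash
cat > h.py <<'E'
import numpy as np,cv2
from cell import ctrl
def ray(n,uv,z):
    c=ctrl.calibration(n);p=cv2.undistortPoints(np.array([[uv]],float),c["mtx"],c["distortion"])[0,0]
    d=c["R"].T@np.array([p[0],p[1],1]);o=-c["R"].T@c["t"];return o+d*(z-o[2])/d[2]
def proj(n,X):
    c=ctrl.calibration(n);return cv2.projectPoints(np.array([X],float),cv2.Rodrigues(c["R"])[0],np.array(c["t"],float),c["mtx"],c["distortion"])[0][0,0]
E
python3 - <<'E'
from h import *
im=cv2.imread("pics/top0.png")
a=cv2.resize(im[225:325,170:270],None,fx=4,fy=4,interpolation=cv2.INTER_CUBIC)
b=cv2.resize(im[225:325,270:370],None,fx=4,fy=4,interpolation=cv2.INTER_CUBIC)
c=cv2.resize(im[225:325,400:500],None,fx=4,fy=4,interpolation=cv2.INTER_CUBIC)
d=cv2.imread("pics/scene0.png")[230:330,180:280];d=cv2.resize(d,None,fx=3,fy=3,interpolation=cv2.INTER_CUBIC)
d=cv2.imread("pics/scene0.png")
e=cv2.resize(d[235:335,190:290],None,fx=3,fy=3);f=cv2.resize(d[235:335,270:370],None,fx=3,fy=3)
s=lambda i:cv2.resize(i,(300,300))
g=np.vstack([np.hstack([s(a),s(b)]),np.hstack([s(c),s(e)])]);cv2.imwrite("pics/z.png",g)
hsv=cv2.cvtColor(im,cv2.COLOR_BGR2HSV)
# caps: dark blobs in canister areas
def comps(m,lo=15):
    n,l,st,ce=cv2.connectedComponentsWithStats(m.astype(np.uint8))
    return [(st[i],ce[i]) for i in range(1,n) if st[i,4]>=lo]
m=np.zeros(im.shape[:2],bool);m[230:300,175:220]=hsv[230:300,175:220,2]<60
for s_,c_ in comps(m): print("cap",s_,c_,ray("top",c_,122))
m=np.zeros(im.shape[:2],bool);m[230:300,175:225]=(hsv[230:300,175:225,1]>120)&((hsv[230:300,175:225,0]<10)|(hsv[230:300,175:225,0]>170))
for s_,c_ in comps(m,5): print("red",s_,c_)
g=cv2.cvtColor(im,cv2.COLOR_BGR2GRAY)
for (u,v) in((272,260),(353,271),(457,256)):
    r=cv2.HoughCircles(cv2.resize(g[v-35:v+35,u-35:u+35],None,fx=4,fy=4,interpolation=cv2.INTER_CUBIC),cv2.HOUGH_GRADIENT,1,20,param1=120,param2=25,minRadius=40,maxRadius=100)
    if r is not None:
        for x,y,q in r[0][:5]:
            p=((x+.5)/4-.5+u-35,(y+.5)/4-.5+v-35);print(p,q/4,ray("top",p,95),q/4*940/484)
d=cv2.cvtColor(cv2.imread("pics/scene0.png"),cv2.COLOR_BGR2HSV)
E
```

```text
cap [189 237  11  10  94] [193.73404255 241.5       ] [480.00159711 156.74860712 122.        ]
cap [179 278  12  11  99] [184.28282828 283.19191919] [394.96233084 170.65472554 122.        ]
red [202 238  12  18  61] [210.08196721 248.08196721]
red [197 276   9  19  54] [202.42592593 285.75925926]
(np.float32(271.5), np.float32(259.75)) 21.0 [ 4.49473506e+02 -3.03373444e-01  9.50000000e+01] 40.785126
(np.float32(267.75), np.float32(256.25)) 24.85 [456.53732793   7.7955371   95.        ] 48.262398
(np.float32(276.0), np.float32(263.25)) 14.25 [442.46825369  -9.93907008  95.        ] 27.67562
(np.float32(353.0), np.float32(271.0)) 20.675 [ 430.84457841 -169.43000854   95.        ] 40.153927
(np.float32(347.5), np.float32(272.5)) 24.275 [ 427.44418904 -158.17624977   95.        ] 47.14566
(np.float32(358.25), np.float32(273.0)) 24.85 [ 427.02372882 -180.30732213   95.        ] 48.262398
(np.float32(347.25), np.float32(266.25)) 14.6 [ 440.31760636 -157.38839453   95.        ] 28.355371
(np.float32(456.75), np.float32(255.25)) 14.55 [ 469.16934377 -382.91188758   95.        ] 28.258265
```

View pics/z.png

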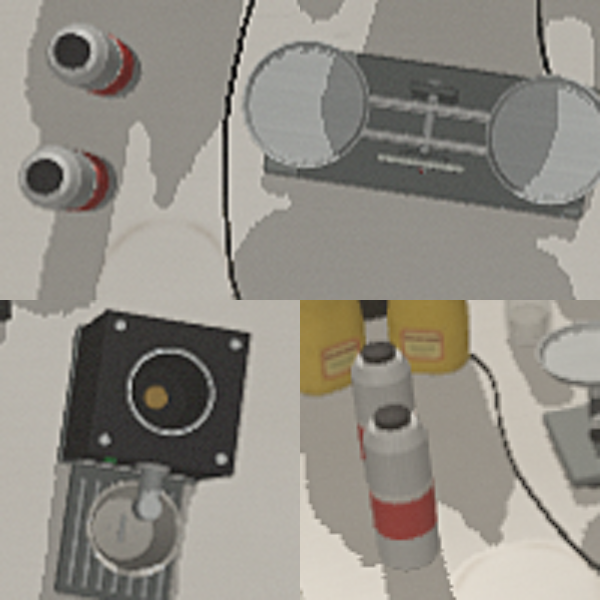

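The pan spacing comes out at 170.2 mm, which matches the given 2×85. Caps at z=122 put the canisters at (480,157) and (395,171), 86 mm apart. The current yaw already closes roughly perpendicular to the line between them, so I'll keep it.

```bash
cat >> h.py <<'E'
def to(*X):
    "tool-frame shift (m) from present TCP to world X"
    from scipy.spatial.transform import Rotation as T
    s=ctrl.read_state();R=T.from_euler("xyz",s["tool_rot"]).as_matrix();p=s["eef_pos"]
    for x in X:
        d=R.T@(np.array(x,float)-p);print(x,np.round(d/1000,4),"n>=",np.ceil(np.linalg.norm(d)/62.5));p=np.array(x,float)
E
python3 - <<'E'
from h import *
to((480,157,185),(480,157,62))
im=cv2.imread("pics/top0.png");hsv=cv2.cvtColor(im,cv2.COLOR_BGR2HSV)
m=np.zeros(im.shape[:2],np.uint8);x0,x1,y0,y1=438,474,238,272
m[y0:y1,x0:x1]=(hsv[y0:y1,x0:x1,2]>110)&(hsv[y0:y1,x0:x1,1]<60)
n,l,st,ce=cv2.connectedComponentsWithStats(m)
i=max(range(1,n),key=lambda i:st[i,2]*st[i,3]);p=np.argwhere(l==i)[:,::-1].astype(np.float32)
e=cv2.fitEllipse(p);print(st[i],e,ray("top",e[0],100))
for q in((200,150),(238,157)):print("mustard",ray("top",q,195))
E
```

```text
(480, 157, 185) [-0.3975 -0.3378  0.0461] n>= 9.0
(480, 157, 62) [0.     0.0002 0.123 ] n>= 2.0
[442 241  30  29 136] ((456.4417724609375, 255.03001403808594), (27.0399227142334, 28.208133697509766), 130.05999755859375) [ 469.0825474  -380.95468081  100.        ]
mustard [649.63378575 135.40845261 195.        ]
mustard [637.25983377  60.88378448 195.        ]
```

Request:
carry_out(deltas=[0, 0, 0, -0.0331, -0.0282, 0.0038, -1, 0, 0, 0, -0.0331, -0.0282, 0.0038, -1, 0, 0, 0, -0.0331, -0.0282, 0.0038, -1, 0, 0, 0, -0.0331, -0.0282, 0.0038, -1, 0, 0, 0, -0.0331, -0.0282, 0.0038, -1, 0, 0, 0, -0.0331, -0.0282, 0.0038, -1, 0, 0, 0, -0.0331, -0.0282, 0.0038, -1, 0, 0, 0, -0.0331, -0.0282, 0.0038, -1, 0, 0, 0, -0.0331, -0.0282, 0.0038, -1, 0, 0, 0, -0.0331, -0.0282, 0.0038, -1, 0, 0, 0, -0.0331, -0.0282, 0.0038, -1, 0, 0, 0, -0.0331, -0.0282, 0.0038, -1])

```text
clock: 1.6
eef_pos: [480.1, 155.8, 185.4]
tool_rot: [-3.141, -0.0, 2.793]
force: [-0.1, 0.2, 0.8]
width: 85.7
gripper_force: 0.0
```

Request:
carry_out(deltas=[0, 0, 0, 0.0003, 0.0008, 0.031, -1, 0, 0, 0, 0, 0, 0.031, -1, 0, 0, 0, 0, 0, 0.031, -1, 0, 0, 0, 0, 0, 0.03, -1, 0, 0, 0, 0, 0, 0, -1, 0, 0, 0, 0, 0, 0, 1, 0, 0, 0, 0, 0, 0, 1, 0, 0, 0, 0, 0, 0, 1, 0, 0, 0, 0, 0, 0, 1, 0, 0, 0, 0, 0, 0, 1, 0, 0, 0, 0, 0, 0, 1])

```text
clock: 2.98
eef_pos: [480.6, 158.3, 64.1]
tool_rot: [3.14, 0.002, 2.793]
force: [-1.4, 0.1, 7.0]
width: 42.4
gripper_force: 60.4
```

```bash
python3 - <<'E'
from h import *
for n in("scene","top"):
    im=ctrl.get_image(n);cv2.imwrite(f"pics/{n}1.png",im[:,:,::-1])
s=ctrl.read_state();print(s["eef_pos"],s["width"],s["gripper_force"],s["force"],s["qpos"])
E
```

```text
[480.63808702 158.33636158  64.12298093] 42.62762741323428 60.35704328678548 [0.30182577 0.00692861 5.18992522] [-0.38592662  0.69273213  0.01827198  2.0533691  -0.03056569  0.39320374
  0.87837109]
```

View pics/scene1.png

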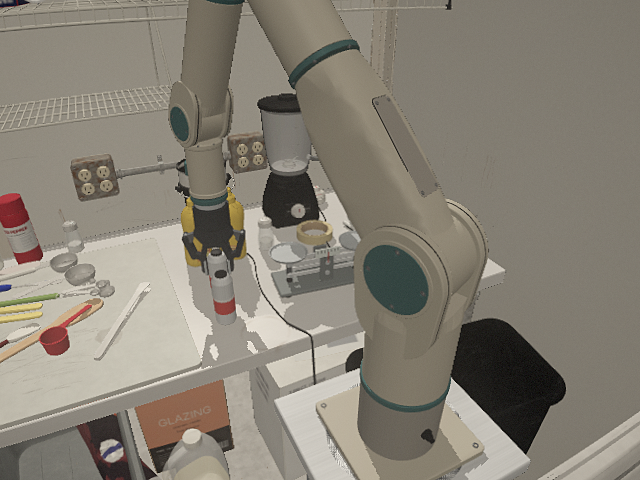

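The scene view shows the fingers around the far canister at about (215,262), and the width of 42.6 mm agrees with a 44 mm canister. Lifting it.

Request:
carry_out(deltas=[0, 0, 0, 0, 0, -0.01, 1, 0, 0, 0, 0, 0, -0.03, 1, 0, 0, 0, 0, 0, -0.035, 1, 0, 0, 0, 0, 0, -0.035, 1, 0, 0, 0, 0, 0, -0.03, 1, 0, 0, 0, 0, 0, 0, 1, 0, 0, 0, 0, 0, 0, 1, 0, 0, 0, 0, 0, 0, 1])

```text
clock: 4.08
eef_pos: [478.7, 157.6, 201.4]
tool_rot: [-3.14, -0.002, 2.793]
force: [0.1, 0.5, -3.3]
width: 42.8
gripper_force: 61.6
```

```bash
python3 - <<'E'
from h import *
for i in range(6):
    cv2.imwrite(f"pics/top2.png",ctrl.get_image("top")[:,:,::-1]);s=ctrl.read_state();print(s["eef_pos"],s["tool_rot"],s["force"],s["torque"])
to((431,-169.4,215),(431,-169.4,160))
E
```

```text
[478.86635646 157.66604115 201.45273049] [-3.13982951e+00 -2.07492174e-03  2.79281776e+00] [ 0.55939921 -0.78361562 -2.79803137] [-0.02126109 -0.00661062 -0.06756036]
[479.03752937 157.74661847 201.60292919] [-3.14009160e+00 -1.79304057e-03  2.79284577e+00] [ 0.62704557 -0.12667957 -2.6935478 ] [-0.01429476 -0.00404922 -0.05906036]
[479.23178658 157.75051205 201.76828751] [-3.14031414e+00 -1.46647722e-03  2.79276254e+00] [-0.70576359  0.20253435 -2.91094567] [0.0546735  0.03303969 0.01487978]
[479.34132461 157.81879172 201.926401  ] [-3.14055872e+00 -1.21808783e-03  2.79278600e+00] [-0.20573727  0.90297137 -4.1224298 ] [-0.02698311 -0.04121852 -0.0109389 ]
[479.47968583 157.83876868 202.12344555] [-3.14083728e+00 -9.09428970e-04  2.79267199e+00] [ 0.05670262 -0.11050811 -2.72883349] [ 0.05440227  0.0223552  -0.02102401]
[479.56467866 157.89472671 202.26847816] [-3.14106681e+00 -6.56127251e-04  2.79276207e+00] [-0.25116293  0.07850005 -3.04715144] [ 0.01551291  0.02655639 -0.06992051]
(431, -169.4, 215) [-0.0662 -0.3242 -0.0126] n>= 6.0
(431, -169.4, 160) [-0.     0.     0.055] n>= 1.0
```

Request:
carry_out(deltas=[0, 0, 0, -0.003, -0.014, -0.001, 1, 0, 0, 0, -0.006, -0.03, -0.001, 1, 0, 0, 0, -0.006, -0.03, -0.001, 1, 0, 0, 0, -0.006, -0.03, -0.001, 1, 0, 0, 0, -0.006, -0.03, -0.001, 1, 0, 0, 0, -0.006, -0.03, -0.001, 1, 0, 0, 0, -0.006, -0.03, -0.001, 1, 0, 0, 0, -0.006, -0.03, -0.001, 1, 0, 0, 0, -0.006, -0.03, -0.001, 1, 0, 0, 0, -0.006, -0.03, -0.001, 1, 0, 0, 0, -0.006, -0.03, -0.001, 1, 0, 0, 0, -0.0035, -0.0102, -0.001, 1])

```text
clock: 5.88
eef_pos: [430.1, -172.1, 214.9]
tool_rot: [-3.141, -0.0, 2.789]
force: [-0.4, 0.7, -2.2]
width: 42.6
gripper_force: 61.6
```

Request:
carry_out(deltas=[0, 0, 0, 0, 0, 0.01, 1, 0, 0, 0, 0, 0, 0.01, 1, 0, 0, 0, 0, 0, 0.01, 1, 0, 0, 0, 0, 0, 0, 1, 0, 0, 0, 0, 0, 0, 1, 0, 0, 0, 0, 0, 0, 1])

```text
clock: 6.62
eef_pos: [431.7, -169.4, 184.9]
tool_rot: [3.142, 0.001, 2.793]
force: [0.6, 0.2, -3.3]
width: 42.6
gripper_force: 61.6
```

```bash
python3 - <<'E'
from h import *
im=ctrl.get_image("top")[:,:,::-1];cv2.imwrite("pics/top3.png",im);s=ctrl.read_state();print(s["eef_pos"],s["force"])
i2=cv2.imread("pics/top2.png")
cv2.imwrite("pics/c3.png",np.hstack([cv2.resize(x[200:330,u:u+130],(390,390),interpolation=cv2.INTER_CUBIC) for x,u in((i2,150),(np.ascontiguousarray(im),290))]))
p=s["eef_pos"];print(proj("top",(p[0],p[1],p[2]+58)))
print(proj("top",(480,158,260)))
to((431,-169.4,160))
E
```

```text
[ 431.6935992  -169.45289611  184.99021189] [-0.22366357 -0.49806788 -2.21304314]
[357.50778729 265.04174253]
[171.63179592 231.61479557]
(431, -169.4, 160) [ 0.0007 -0.0002  0.025 ] n>= 1.0
```

View pics/c3.png

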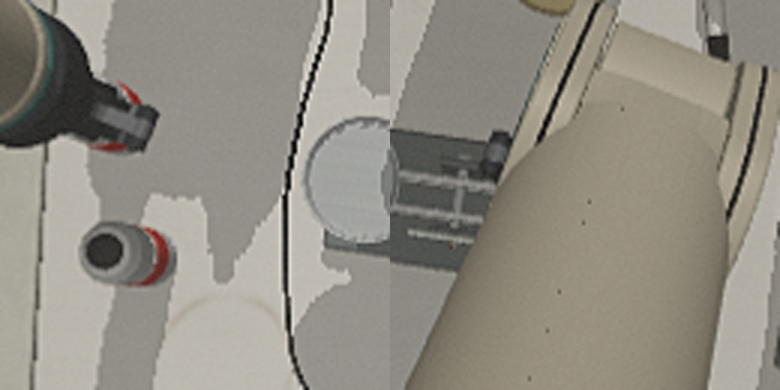

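The top crop shows the arm hiding the right pan, and the left pan is clear. The tool position is within 1 mm of the pan centre, so I'll lower it in gentle steps.

Request:
carry_out(deltas=[0, 0, 0, 0, 0, 0.01, 1, 0, 0, 0, 0, 0, 0.01, 1, 0, 0, 0, 0, 0, 0.005, 1, 0, 0, 0, 0, 0, 0.003, 1, 0, 0, 0, 0, 0, 0.002, 1, 0, 0, 0, 0, 0, 0.002, 1, 0, 0, 0, 0, 0, 0.002, 1, 0, 0, 0, 0, 0, 0.002, 1, 0, 0, 0, 0, 0, 0, 1, 0, 0, 0, 0, 0, 0, 1])

```text
clock: 7.92
eef_pos: [431.4, -169.5, 148.7]
tool_rot: [-3.142, 0.0, 2.793]
force: [-0.2, 0.1, -1.9]
width: 42.8
gripper_force: 61.6
```

Request:
carry_out(deltas=[0, 0, 0, 0, 0, 0.001, 1, 0, 0, 0, 0, 0, 0.001, 1, 0, 0, 0, 0, 0, 0.001, 1, 0, 0, 0, 0, 0, 0, 1, 0, 0, 0, 0, 0, 0, 1])

```text
clock: 8.55
eef_pos: [431.4, -169.5, 145.7]
tool_rot: [-3.142, -0.0, 2.793]
force: [0.2, 0.3, -2.2]
width: 42.9
gripper_force: 61.6
```

Request:
carry_out(deltas=[0, 0, 0, 0, 0, 0.001, 1, 0, 0, 0, 0, 0, 0.001, 1, 0, 0, 0, 0, 0, 0, 1, 0, 0, 0, 0, 0, 0, 1])

```text
clock: 9.05
eef_pos: [431.5, -169.4, 143.9]
tool_rot: [3.142, 0.0, 2.793]
force: [-1.2, 1.0, 1.3]
width: 42.6
gripper_force: 62.1
```

Request:
carry_out(deltas=[0, 0, 0, 0, 0, 0, 0.2, 0, 0, 0, 0, 0, 0, -0.5, 0, 0, 0, 0, 0, 0, -1, 0, 0, 0, 0, 0, 0, -1, 0, 0, 0, 0, 0, 0, -1])

```text
clock: 9.68
eef_pos: [431.5, -169.5, 143.7]
tool_rot: [-3.142, -0.0, 2.793]
force: [-0.9, 0.3, 0.0]
width: 85.6
gripper_force: 0.0
```

Request:
carry_out(deltas=[0, 0, 0, 0, 0, -0.01, -1, 0, 0, 0, 0, 0, -0.03, -1, 0, 0, 0, 0, 0, -0.04, -1, 0, 0, 0, 0, 0, -0.04, -1, 0, 0, 0, 0, 0, 0, -1])

```text
clock: 10.3
eef_pos: [433.4, -170.2, 267.1]
tool_rot: [3.141, 0.007, 2.793]
force: [1.1, -0.2, -0.4]
width: 85.3
gripper_force: 0.0
```

```bash
python3 - <<'E'
from h import *
to((395.5,171,230),(395.5,171,185))
E
```

```text
(395.5, 171, 230) [0.1525 0.3077 0.036 ] n>= 6.0
(395.5, 171, 185) [ 0.0003 -0.      0.045 ] n>= 1.0
```

Request:
carry_out(deltas=[0, 0, 0, 0.0125, 0.0256, 0.003, -1, 0, 0, 0, 0.0125, 0.0256, 0.003, -1, 0, 0, 0, 0.0125, 0.0256, 0.003, -1, 0, 0, 0, 0.0125, 0.0256, 0.003, -1, 0, 0, 0, 0.0125, 0.0256, 0.003, -1, 0, 0, 0, 0.0125, 0.0256, 0.003, -1, 0, 0, 0, 0.0125, 0.0256, 0.003, -1, 0, 0, 0, 0.0125, 0.0256, 0.003, -1, 0, 0, 0, 0.0125, 0.0256, 0.003, -1, 0, 0, 0, 0.0125, 0.0256, 0.003, -1, 0, 0, 0, 0.0125, 0.0256, 0.003, -1, 0, 0, 0, 0.0126, 0.026, 0.003, -1])

```text
clock: 11.8
eef_pos: [394.7, 171.5, 227.1]
tool_rot: [-3.141, -0.001, 2.793]
force: [1.1, 0.2, 0.0]
width: 85.5
gripper_force: 0.0
```

Request:
carry_out(deltas=[0, 0, 0, 0, 0, 0.02, -1, 0, 0, 0, 0, 0, 0.02, -1, 0, 0, 0, 0, 0, 0, -1, 0, 0, 0, 0, 0, 0, -1, 0, 0, 0, 0, 0, 0, -1])

```text
clock: 12.42
eef_pos: [396.0, 171.1, 188.4]
tool_rot: [3.141, 0.001, 2.793]
force: [0.5, 0.5, 0.8]
width: 85.3
gripper_force: 0.0
```

```bash
python3 - <<'E'
from h import *
im=np.ascontiguousarray(ctrl.get_image("top")[:,:,::-1]);cv2.imwrite("pics/top4.png",im);print(ctrl.read_state()["eef_pos"])
cv2.imwrite("pics/c4.png",cv2.resize(im[200:330,150:390],(720,390),interpolation=cv2.INTER_CUBIC))
to((395.5,171,185),(395.5,171,62))
E
```

```text
[395.91103876 171.05460427 188.32184188]
(395.5, 171, 185) [ 0.0004 -0.0002  0.0033] n>= 1.0
(395.5, 171, 62) [ 1.00e-04 -1.00e-04  1.23e-01] n>= 2.0
```

View pics/c4.png

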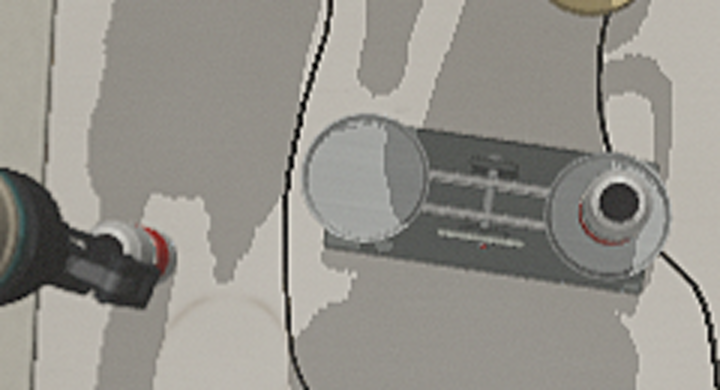

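The first canister stands on the right pan, with its cap at crop (619,201), which is image pixel (356,267). Now the second canister.

Request:
carry_out(deltas=[0, 0, 0, 0, 0, 0.031, -1, 0, 0, 0, 0, 0, 0.032, -1, 0, 0, 0, 0, 0, 0.032, -1, 0, 0, 0, 0, 0, 0.03, -1, 0, 0, 0, 0, 0, 0, -1, 0, 0, 0, 0, 0, 0, 1, 0, 0, 0, 0, 0, 0, 1, 0, 0, 0, 0, 0, 0, 1, 0, 0, 0, 0, 0, 0, 1, 0, 0, 0, 0, 0, 0, 1, 0, 0, 0, 0, 0, 0, 1])

```text
clock: 13.85
eef_pos: [396.4, 171.4, 64.1]
tool_rot: [3.14, 0.002, 2.793]
force: [-0.6, -1.3, 7.6]
width: 42.6
gripper_force: 60.0
```

Request:
carry_out(deltas=[0, 0, 0, 0, 0, -0.01, 1, 0, 0, 0, 0, 0, -0.03, 1, 0, 0, 0, 0, 0, -0.035, 1, 0, 0, 0, 0, 0, -0.035, 1, 0, 0, 0, 0, 0, -0.03, 1, 0, 0, 0, 0, 0, 0, 1, 0, 0, 0, 0, 0, 0, 1, 0, 0, 0, 0, 0, 0, 1])

```text
clock: 14.85
eef_pos: [394.6, 170.5, 201.7]
tool_rot: [-3.14, -0.002, 2.793]
force: [0.6, -0.3, -3.2]
width: 43.1
gripper_force: 61.7
```

```bash
python3 - <<'E'
from h import *
print(ray("top",(356.3,267),202))
F=[]
for i in range(8):
    ctrl.get_image("top");s=ctrl.read_state();F.append(s["force"][2])
print(np.mean(F),np.std(F),s["eef_pos"])
to((449.5,-0.3,215))
E
```

```text
[ 431.26182095 -169.79814825  202.        ]
-3.1409123497784335 0.42977712709986954 [395.42743548 170.90518585 202.49583267]
(449.5, -0.3, 215) [-0.1093 -0.1424 -0.0125] n>= 3.0
```

Camera and robot agree to 0.5 mm: the cap ray gives (431.3,−169.8) and the tool placed it at (431.5,−169.5). Next is the left pan, which is now about 10 mm up.

Request:
carry_out(deltas=[0, 0, 0, -0.0091, -0.0119, -0.001, 1, 0, 0, 0, -0.0182, -0.0238, -0.002, 1, 0, 0, 0, -0.0182, -0.0238, -0.002, 1, 0, 0, 0, -0.0182, -0.0238, -0.002, 1, 0, 0, 0, -0.0182, -0.0238, -0.002, 1, 0, 0, 0, -0.0182, -0.0238, -0.002, 1, 0, 0, 0, -0.0091, -0.0119, -0.001, 1, 0, 0, 0, 0, 0, 0, 1, 0, 0, 0, 0, 0, 0, 1, 0, 0, 0, 0, 0, 0, 1])

```text
clock: 16.5
eef_pos: [449.0, 0.6, 214.6]
tool_rot: [3.141, -0.001, 2.795]
force: [-0.7, -0.4, -2.6]
width: 42.6
gripper_force: 61.7
```

Request:
carry_out(deltas=[0, 0, 0, 0, 0, 0.01, 1, 0, 0, 0, 0, 0, 0.015, 1, 0, 0, 0, 0, 0, 0.01, 1, 0, 0, 0, 0, 0, 0.005, 1, 0, 0, 0, 0, 0, 0.003, 1, 0, 0, 0, 0, 0, 0, 1, 0, 0, 0, 0, 0, 0, 1, 0, 0, 0, 0, 0, 0, 1])

```text
clock: 17.5
eef_pos: [449.5, -0.6, 172.0]
tool_rot: [3.141, 0.001, 2.793]
force: [-0.1, 0.1, -3.3]
width: 42.9
gripper_force: 61.7
```

Request:
carry_out(deltas=[0, 0, 0, 0, 0, 0.002, 1, 0, 0, 0, 0, 0, 0.002, 1, 0, 0, 0, 0, 0, 0.001, 1, 0, 0, 0, 0, 0, 0.001, 1, 0, 0, 0, 0, 0, 0, 1, 0, 0, 0, 0, 0, 0, 1])

```text
clock: 18.25
eef_pos: [449.3, -0.6, 165.7]
tool_rot: [3.142, -0.0, 2.793]
force: [-0.8, 0.6, -2.3]
width: 42.4
gripper_force: 61.7
```

Request:
carry_out(deltas=[0, 0, 0, 0, 0, 0.001, 1, 0, 0, 0, 0, 0, 0.001, 1, 0, 0, 0, 0, 0, 0, 1, 0, 0, 0, 0, 0, 0, 1])

```text
clock: 18.75
eef_pos: [449.4, -0.6, 163.8]
tool_rot: [3.141, 0.0, 2.793]
force: [-0.7, 0.8, -0.7]
width: 43.2
gripper_force: 61.8
```

Request:
carry_out(deltas=[0, 0, 0, 0, 0, 0.001, 1, 0, 0, 0, 0, 0, 0.001, 1, 0, 0, 0, 0, 0, 0, 1, 0, 0, 0, 0, 0, 0, 1])

```text
clock: 19.25
eef_pos: [449.4, -0.4, 161.7]
tool_rot: [3.141, 0.0, 2.793]
force: [-0.6, 1.5, -0.1]
width: 42.9
gripper_force: 61.9
```

The left pan now carries the canister's full weight, so I'll release it.

Request:
carry_out(deltas=[0, 0, 0, 0, 0, 0, 0.2, 0, 0, 0, 0, 0, 0, -0.5, 0, 0, 0, 0, 0, 0, -1, 0, 0, 0, 0, 0, 0, -1, 0, 0, 0, 0, 0, 0, -1, 0, 0, 0, 0, 0, 0, -1])

```text
clock: 20.0
eef_pos: [449.3, -0.6, 161.7]
tool_rot: [-3.142, -0.0, 2.793]
force: [-0.3, -0.1, -0.4]
width: 85.5
gripper_force: 0.0
```

Request:
carry_out(deltas=[0, 0, 0, 0, 0, -0.01, -1, 0, 0, 0, 0, 0, -0.03, -1, 0, 0, 0, 0, 0, -0.04, -1, 0, 0, 0, 0, 0, -0.04, -1, 0, 0, 0, 0.05, 0.02, 0, -1, 0, 0, 0, 0.05, 0.02, 0, -1, 0, 0, 0, 0, 0.06, 0, -1, 0, 0, 0, 0, 0.06, 0, -1, 0, 0, 0, 0, 0.06, 0, -1, 0, 0, 0, 0, 0, 0, -1, 0, 0, 0, 0, 0, 0, -1, 0, 0, 0, 0, 0, 0, -1])

```text
clock: 21.5
eef_pos: [430.3, 238.8, 281.9]
tool_rot: [-3.141, 0.0, 2.791]
force: [-0.1, -0.4, 0.3]
width: 85.5
gripper_force: 0.0
```

```bash
python3 - <<'E'
from h import *
im=np.ascontiguousarray(ctrl.get_image("top")[:,:,::-1]);cv2.imwrite("pics/top5.png",im)
sc=np.ascontiguousarray(ctrl.get_image("scene")[:,:,::-1]);cv2.imwrite("pics/scene5.png",sc)
A=cv2.resize(im[215:305,240:390],(750,450),interpolation=cv2.INTER_CUBIC)[:280]
B=cv2.resize(sc[200:310,250:400],(750,550),interpolation=cv2.INTER_CUBIC)[:310]
cv2.imwrite("pics/c5.png",np.vstack([A,B]));print(ctrl.read_state()["eef_pos"])
E
```

```text
[430.51110719 239.00807655 282.02582094]
```

View pics/c5.png

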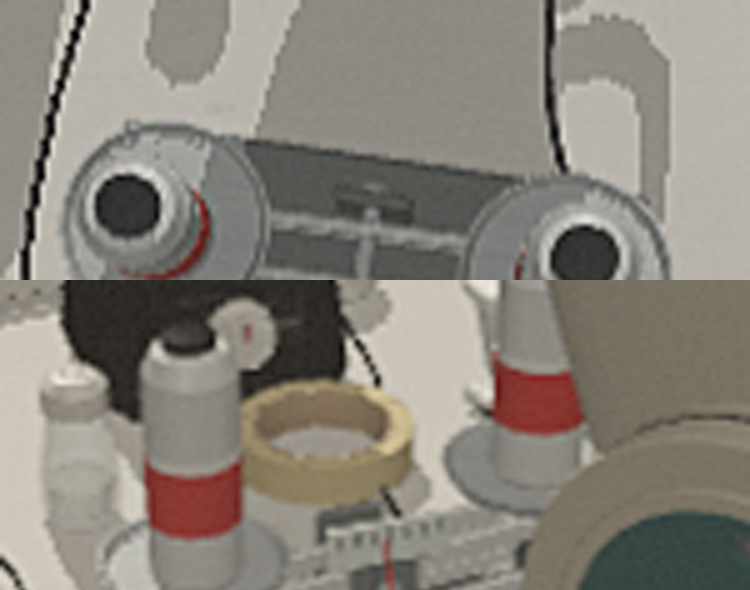

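Both canisters stand on their pans. To read the tilt I'll get the pan heights from the red bands in the scene view, referenced to a canister on the table.

```bash
python3 - <<'E'
from h import *
from scipy.optimize import brentq
def caps(f,u0,u1,v0,v1):
    h=cv2.cvtColor(cv2.imread(f),cv2.COLOR_BGR2HSV);m=np.zeros(h.shape[:2],np.uint8)
    s=h[v0:v1,u0:u1];m[v0:v1,u0:u1]=(s[...,1]>130)&((s[...,0]<8)|(s[...,0]>172))
    n,l,st,ce=cv2.connectedComponentsWithStats(m);i=1+np.argmax(st[1:,4]);return st[i],ce[i]
def zz(c,xy): return brentq(lambda z:proj("scene",(*xy,z))[1]-c[1],-50,300)
for f,b,xy in(("pics/scene0.png",(205,245,280,320),(395.5,171)),("pics/scene5.png",(276,302,285,312),(449.4,-.5)),("pics/scene5.png",(345,372,265,292),(431.4,-169.5))):
    st,c=caps(f,*b);print(st,c,zz(c,xy))
# tilt of the pointer and pan: expected pan centre pixels
h=cv2.cvtColor(cv2.imread("pics/top5.png"),cv2.COLOR_BGR2HSV)
for u,v in((265,255),(357,265)):
    m=(h[v-14:v+14,u-14:u+14,2]<65).astype(np.uint8);M=cv2.moments(m,True);p=(M["m10"]/M["m00"]+u-14,M["m01"]/M["m00"]+v-14)
    print(p,[np.round(ray("top",p,z+122)[:2],1) for z in(80,90,100)])
E
```

```text
[214 298  21  17 226] [224.63274336 307.18141593] 34.47471734479792Traceback (most recent call last):
  File "<stdin>", line 9, in <module>
  File "<stdin>", line 6, in caps
    return _wrapfunc(a, 'argmax', axis=axis, out=out, **kwds)
    return bound(*args, **kwds)
ValueError: attempt to get argmax of an empty sequence
```

```bash
python3 - <<'E'
from h import *
from scipy.optimize import brentq
def caps(f,u0,u1,v0,v1):
    h=cv2.cvtColor(cv2.imread(f),cv2.COLOR_BGR2HSV);m=np.zeros(h.shape[:2],np.uint8)
    s=h[v0:v1,u0:u1];m[v0:v1,u0:u1]=(s[...,1]>130)&((s[...,0]<8)|(s[...,0]>172))
    n,l,st,ce=cv2.connectedComponentsWithStats(m);i=1+np.argmax(st[1:,4]);return st[i],ce[i]
def zz(c,xy): return brentq(lambda z:proj("scene",(*xy,z))[1]-c[1],-50,300)
for f,b,xy in(("pics/scene0.png",(205,245,280,320),(395.5,171)),("pics/scene5.png",(272,305,230,260),(449.4,-.5)),("pics/scene5.png",(345,372,210,236),(431.4,-169.5))):
    st,c=caps(f,*b);print(st,c,zz(c,xy))
h=cv2.cvtColor(cv2.imread("pics/top5.png"),cv2.COLOR_BGR2HSV)
for u,v in((265,255),(357,265)):
    m=(h[v-14:v+14,u-14:u+14,2]<65).astype(np.uint8);M=cv2.moments(m,True);p=(M["m10"]/M["m00"]+u-14,M["m01"]/M["m00"]+v-14)
    print(p,[np.round(ray("top",p,z+122)[:2],1) for z in(80,90,100)])
E
```

```text
[214 298  21  17 226] [224.63274336 307.18141593] 34.47471734479792
[279 237  19  14 208] [288.375      244.10576923] 117.4614871553468
[348 216  19  15 187] [356.55614973 223.76470588] 138.98437463232108
(265.1031746031746, 255.65079365079367) [array([447.7,  -0.7]), array([446.7,  -2. ]), array([445.8,  -3.3])]
(356.4511278195489, 266.10526315789474) [array([ 432.9, -170. ]), array([ 432.2, -169.5]), array([ 431.4, -168.9])]
```

The left canister's foot sits at about 82 and the right's at about 103, so the beam is hard over to the left stop. The left canister (the second one placed) is heavier. I'll go back and take it.

Request:
carry_out(deltas=[0, 0, 0, 0, -0.03, 0, -1, 0, 0, 0, 0, -0.05, 0, -1, 0, 0, 0, 0, -0.05, 0, -1, 0, 0, 0, 0, -0.05, 0, -1, 0, 0, 0, -0.05, -0.02, 0, -1, 0, 0, 0, -0.04, -0.015, 0, -1, 0, 0, 0, -0.01, -0.005, 0, -1, 0, 0, 0, 0, 0, 0, -1, 0, 0, 0, 0, 0, 0, -1, 0, 0, 0, 0, 0, 0, -1])

```text
clock: 22.85
eef_pos: [448.6, 0.3, 281.8]
tool_rot: [3.141, -0.0, 2.795]
force: [-0.7, 1.3, 0.4]
width: 85.4
gripper_force: 0.0
```

Request:
carry_out(deltas=[0, 0, 0, 0, 0, 0.03, -1, 0, 0, 0, 0, 0, 0.03, -1, 0, 0, 0, 0, 0, 0.03, -1, 0, 0, 0, 0, 0, 0.025, -1, 0, 0, 0, 0, 0, 0.015, -1, 0, 0, 0, 0, 0, 0.008, -1, 0, 0, 0, 0, 0, 0, -1, 0, 0, 0, 0, 0, 0, -1, 0, 0, 0, 0, 0, 0, -1])

```text
clock: 23.98
eef_pos: [449.7, -0.6, 144.3]
tool_rot: [3.141, 0.001, 2.793]
force: [0.6, 0.4, -0.4]
width: 85.5
gripper_force: 0.0
```

Request:
carry_out(deltas=[0, 0, 0, 0, 0, 0, 1, 0, 0, 0, 0, 0, 0, 1, 0, 0, 0, 0, 0, 0, 1, 0, 0, 0, 0, 0, 0, 1, 0, 0, 0, 0, 0, 0, 1, 0, 0, 0, 0, 0, 0, 1])

```text
clock: 24.72
eef_pos: [449.5, -0.6, 143.9]
tool_rot: [3.141, 0.0, 2.793]
force: [-0.8, 0.3, 5.0]
width: 42.8
gripper_force: 60.1
```

Request:
carry_out(deltas=[0, 0, 0, 0, 0, -0.003, 1, 0, 0, 0, 0, 0, -0.003, 1, 0, 0, 0, 0, 0, -0.003, 1, 0, 0, 0, 0, 0, -0.003, 1, 0, 0, 0, 0, 0, -0.003, 1, 0, 0, 0, 0, 0, -0.003, 1, 0, 0, 0, 0, 0, -0.003, 1, 0, 0, 0, 0, 0, -0.004, 1, 0, 0, 0, 0, 0, -0.01, 1, 0, 0, 0, 0, 0, -0.02, 1, 0, 0, 0, 0, 0, -0.02, 1, 0, 0, 0, 0, 0, -0.02, 1])

```text
clock: 26.22
eef_pos: [449.0, -0.7, 239.7]
tool_rot: [-3.141, -0.0, 2.793]
force: [0.8, 0.9, -3.0]
width: 42.5
gripper_force: 61.3
```

```bash
python3 - <<'E'
from h import *
F=[]
for i in range(8):
    im=ctrl.get_image("top");s=ctrl.read_state();F.append(s["force"][2])
cv2.imwrite("pics/top6.png",im[:,:,::-1]);sc=np.ascontiguousarray(ctrl.get_image("scene")[:,:,::-1]);cv2.imwrite("pics/scene6.png",sc)
cv2.imwrite("pics/c6.png",cv2.resize(sc[130:310,240:440],(660,594),interpolation=cv2.INTER_CUBIC))
print(np.mean(F),s["eef_pos"],s["width"],s["qpos"])
E
```

```text
-2.766557283540381 [448.64927925  -0.60712848 237.92389714] 42.71755407654033 [-0.02540957  0.33630884 -0.04708944  2.04167316  0.02230732  0.76597378
  1.13607798]
```

View pics/c6.png

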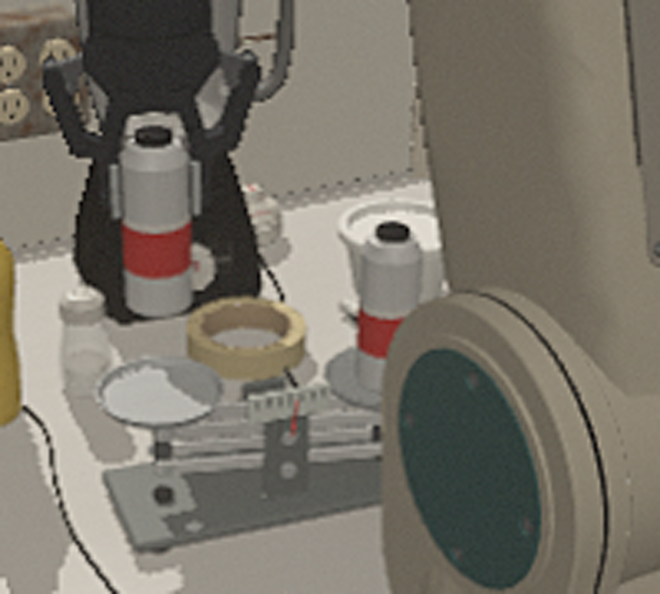

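The heavier canister hangs straight in the gripper, with its cap at crop (153,135). The lighter one stands on its pan with the left pan empty and level. I'll refine the well centre before crossing high over the lighter canister.

```bash
python3 - <<'E'
from h import *
for f in("top0","top4","top5","top6"):
    im=cv2.imread(f"pics/{f}.png");g=cv2.cvtColor(im,cv2.COLOR_BGR2GRAY).astype(np.float32)
    c0=proj("top",(469.1,-381.3,100));pts=[]
    for t in np.arange(0,2*np.pi,.05):
        r=np.arange(10,18,.25);x=c0[0]+r*np.cos(t);y=c0[1]+r*np.sin(t)
        v=cv2.remap(g,x.astype(np.float32)[None],y.astype(np.float32)[None],cv2.INTER_LINEAR)[0]
        if v.max()>110: w=np.clip(v-70,0,None)*(abs(np.arange(len(v))-v.argmax())<7);rr=(w*r).sum()/w.sum();pts.append((c0[0]+rr*np.cos(t),c0[1]+rr*np.sin(t)))
    W=np.array([ray("top",p,100)[:2] for p in pts])
    for _ in range(5):
        A=np.c_[2*W,np.ones(len(W))];s=np.linalg.lstsq(A,(W**2).sum(1),rcond=None)[0];R=np.sqrt(s[2]+s[0]**2+s[1]**2);e=np.hypot(*(W-s[:2]).T)-R
        W=W[abs(e)<max(2*e.std(),.5)]
    print(f,len(W),s[:2],R,e.std())
E
```

```text
top0 117 [ 469.05572419 -380.76979525] 28.37498261275659 0.18061702706668648
top4 118 [ 469.06203474 -380.77286347] 28.38524886627148 0.19242190233935516
top5 117 [ 469.05574086 -380.7653608 ] 28.380569099003164 0.1883700527881259
top6 118 [ 469.0566409  -380.77114511] 28.376957637027456 0.1916678258161953
```

Request:
carry_out(deltas=[0, 0, 0, 0, 0, -0.02, 1, 0, 0, 0, 0, 0, -0.02, 1, 0, 0, 0, 0, 0, -0.02, 1])

```text
clock: 27.05
eef_pos: [449.0, -0.6, 298.7]
tool_rot: [-3.141, -0.001, 2.793]
force: [0.4, -0.4, -4.0]
width: 42.5
gripper_force: 61.5
```

Request:
carry_out(deltas=[0, 0, 0, -0.0062, -0.0146, 0, 1, 0, 0, 0, -0.0135, -0.0319, 0, 1, 0, 0, 0, -0.0135, -0.0319, 0, 1, 0, 0, 0, -0.0135, -0.0319, 0, 1, 0, 0, 0, -0.0135, -0.0319, 0, 1, 0, 0, 0, -0.0135, -0.0319, 0, 1, 0, 0, 0, -0.0135, -0.0319, 0, 1, 0, 0, 0, -0.0135, -0.0319, 0, 1, 0, 0, 0, -0.0135, -0.0319, 0, 1, 0, 0, 0, -0.0135, -0.0319, 0, 1, 0, 0, 0, -0.0135, -0.0319, 0, 1, 0, 0, 0, -0.0074, -0.0171, 0, 1])

```text
clock: 28.55
eef_pos: [468.3, -382.7, 297.7]
tool_rot: [-3.141, -0.002, 2.791]
force: [0.7, 1.4, -2.7]
width: 42.5
gripper_force: 61.6
```

Request:
carry_out(deltas=[0, 0, 0, 0, 0, 0, 1, 0, 0, 0, 0, 0, 0, 1, 0, 0, 0, 0, 0, 0, 1, 0, 0, 0, 0, 0, 0, 1])

```text
clock: 29.05
eef_pos: [469.4, -380.0, 298.9]
tool_rot: [3.141, 0.0, 2.794]
force: [-0.8, 0.3, -2.3]
width: 42.5
gripper_force: 61.6
```

```bash
python3 - <<'E'
from h import *
sc=np.ascontiguousarray(ctrl.get_image("scene")[:,:,::-1]);cv2.imwrite("pics/scene7.png",sc)
s=ctrl.read_state();print(s["eef_pos"],s["qpos"]);to((469,-381.3,178))
E
```

```text
[ 469.34920116 -380.24413167  298.92889205] [ 0.58604846  0.49654404  0.07673938  1.56496811 -0.04168191  1.08154668
  1.89612503]
(469, -381.3, 178) [-0.     -0.0011  0.1209] n>= 2.0
```

The four ring fits agree on a well centre of (469.06,−380.77) ±0.2. The cap sits about 1 mm in −x of the TCP, so I'll aim the TCP at (470,−381). Lowering to just above the mouth.

Request:
carry_out(deltas=[0, 0, 0, -0.0009, -0.0005, 0.02, 1, 0, 0, 0, 0, 0, 0.03, 1, 0, 0, 0, 0, 0, 0.03, 1, 0, 0, 0, 0, 0, 0.03, 1, 0, 0, 0, 0, 0, 0.013, 1, 0, 0, 0, 0, 0, 0, 1, 0, 0, 0, 0, 0, 0, 1, 0, 0, 0, 0, 0, 0, 1, 0, 0, 0, 0, 0, 0, 1])

```text
clock: 30.22
eef_pos: [470.1, -382.0, 176.5]
tool_rot: [-3.141, 0.001, 2.793]
force: [-0.0, -0.5, -3.2]
width: 42.9
gripper_force: 61.6
```

```bash
python3 - <<'E'
from h import *
im=np.ascontiguousarray(ctrl.get_image("top")[:,:,::-1]);sc=np.ascontiguousarray(ctrl.get_image("scene")[:,:,::-1])
s=ctrl.read_state();print(s["eef_pos"],s["force"]);p=s["eef_pos"]
u=proj("scene",p).astype(int);v=proj("top",p).astype(int);print(u,v)
c=lambda i,u:cv2.resize(i[max(u[1]-60,0):u[1]+60,max(u[0]-60,0):u[0]+60],(390,390),interpolation=cv2.INTER_CUBIC)
cv2.imwrite("pics/c8.png",np.hstack([c(sc,u),c(im,v)]))
E
```

```text
[ 469.93981887 -381.86123338  176.1170151 ] [ 1.07655903 -0.09659339 -3.68378169]
[421 187] [467 250]
```

View pics/c8.png

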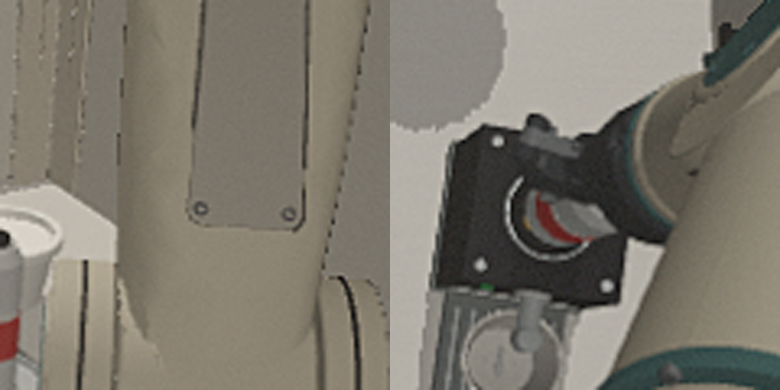

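The scene camera is blocked by the arm. The top view shows the canister foot above the well ring at crop (550,215). Nudging y and easing in.

Request:
carry_out(deltas=[0, 0, 0, 0.0002, 0.0008, 0.005, 1, 0, 0, 0, 0, 0, 0.003, 1, 0, 0, 0, 0, 0, 0.002, 1, 0, 0, 0, 0, 0, 0.001, 1, 0, 0, 0, 0, 0, 0.001, 1, 0, 0, 0, 0, 0, 0.001, 1, 0, 0, 0, 0, 0, 0, 1])

```text
clock: 31.2
eef_pos: [469.8, -380.9, 162.6]
tool_rot: [3.142, -0.0, 2.793]
force: [0.3, -1.0, -3.2]
width: 42.6
gripper_force: 61.6
```

Request:
carry_out(deltas=[0, 0, 0, 0, 0, 0.001, 1, 0, 0, 0, 0, 0, 0.001, 1, 0, 0, 0, 0, 0, 0.001, 1, 0, 0, 0, 0, 0, 0, 1])

```text
clock: 31.7
eef_pos: [469.8, -380.9, 159.6]
tool_rot: [3.142, -0.0, 2.793]
force: [-1.2, 0.1, -4.1]
width: 42.5
gripper_force: 61.6
```

Request:
carry_out(deltas=[0, 0, 0, 0, 0, 0.001, 1, 0, 0, 0, 0, 0, 0.001, 1, 0, 0, 0, 0, 0, 0.001, 1, 0, 0, 0, 0, 0, 0, 1])

```text
clock: 32.2
eef_pos: [469.8, -380.9, 156.6]
tool_rot: [3.141, -0.0, 2.793]
force: [0.2, 0.3, -2.7]
width: 42.9
gripper_force: 61.6
```

The canister is in the bore with no side force.

Request:
carry_out(deltas=[0, 0, 0, 0, 0, 0.002, 1, 0, 0, 0, 0, 0, 0.002, 1, 0, 0, 0, 0, 0, 0.002, 1, 0, 0, 0, 0, 0, 0.002, 1, 0, 0, 0, 0, 0, 0.002, 1, 0, 0, 0, 0, 0, 0.001, 1, 0, 0, 0, 0, 0, 0, 1])

```text
clock: 33.08
eef_pos: [469.8, -380.9, 145.6]
tool_rot: [3.142, -0.0, 2.793]
force: [-0.2, 0.2, -2.1]
width: 42.2
gripper_force: 61.6
```

Request:
carry_out(deltas=[0, 0, 0, 0, 0, 0.001, 1, 0, 0, 0, 0, 0, 0.001, 1, 0, 0, 0, 0, 0, 0.001, 1, 0, 0, 0, 0, 0, 0, 1])

```text
clock: 33.58
eef_pos: [469.8, -380.8, 142.6]
tool_rot: [3.141, -0.0, 2.793]
force: [-0.3, 0.4, -4.2]
width: 43.1
gripper_force: 61.6
```

```bash
python3 -c "
from h import *
s=ctrl.read_state();print(s['eef_pos'],s['force'])"
```

```text
[ 469.81406986 -380.84737321  142.582832  ] [-0.25031316  0.42958847 -4.21839837]
```

Request:
carry_out(deltas=[0, 0, 0, 0, 0, 0.001, 1, 0, 0, 0, 0, 0, 0.001, 1, 0, 0, 0, 0, 0, 0.001, 1, 0, 0, 0, 0, 0, 0, 1])

```text
clock: 34.08
eef_pos: [469.8, -380.9, 139.6]
tool_rot: [3.142, -0.0, 2.793]
force: [0.3, 0.1, -3.1]
width: 42.7
gripper_force: 61.6
```

Request:
carry_out(deltas=[0, 0, 0, 0, 0, 0.001, 1, 0, 0, 0, 0, 0, 0.001, 1, 0, 0, 0, 0, 0, 0.001, 1, 0, 0, 0, 0, 0, 0, 1])

```text
clock: 34.58
eef_pos: [469.8, -380.9, 136.6]
tool_rot: [3.142, -0.0, 2.793]
force: [-0.5, 0.5, -2.8]
width: 42.5
gripper_force: 61.6
```

Request:
carry_out(deltas=[0, 0, 0, 0, 0, 0.001, 1, 0, 0, 0, 0, 0, 0.001, 1, 0, 0, 0, 0, 0, 0.001, 1, 0, 0, 0, 0, 0, 0, 1])

```text
clock: 35.08
eef_pos: [469.8, -380.8, 133.6]
tool_rot: [3.142, -0.0, 2.793]
force: [-0.1, 0.3, -3.1]
width: 42.6
gripper_force: 61.6
```

Request:
carry_out(deltas=[0, 0, 0, 0, 0, 0.001, 1, 0, 0, 0, 0, 0, 0.001, 1, 0, 0, 0, 0, 0, 0.001, 1, 0, 0, 0, 0, 0, 0, 1])

```text
clock: 35.58
eef_pos: [469.8, -380.9, 130.6]
tool_rot: [3.142, -0.0, 2.793]
force: [0.6, -0.7, -2.3]
width: 42.5
gripper_force: 61.6
```

Request:
carry_out(deltas=[0, 0, 0, 0, 0, 0.001, 1, 0, 0, 0, 0, 0, 0.001, 1, 0, 0, 0, 0, 0, 0.001, 1, 0, 0, 0, 0, 0, 0, 1])

```text
clock: 36.08
eef_pos: [469.8, -380.9, 127.6]
tool_rot: [3.142, -0.0, 2.793]
force: [-0.1, -0.6, -3.4]
width: 42.8
gripper_force: 61.6
```

Request:
carry_out(deltas=[0, 0, 0, 0, 0, 0.001, 1, 0, 0, 0, 0, 0, 0.001, 1, 0, 0, 0, 0, 0, 0.001, 1, 0, 0, 0, 0, 0, 0, 1])

```text
clock: 36.58
eef_pos: [469.9, -380.9, 124.8]
tool_rot: [3.142, -0.0, 2.793]
force: [0.5, 0.4, -1.6]
width: 42.6
gripper_force: 61.6
```

Request:
carry_out(deltas=[0, 0, 0, 0, 0, 0.001, 1, 0, 0, 0, 0, 0, 0, 1, 0, 0, 0, 0, 0, 0, 1, 0, 0, 0, 0, 0, 0, 1])

```text
clock: 37.08
eef_pos: [469.9, -381.0, 123.9]
tool_rot: [-3.142, 0.0, 2.793]
force: [-0.4, 1.1, 2.8]
width: 42.8
gripper_force: 62.0
```

Seal met. Dock load is now about 6 N (reading plus 3.1 N of weight), rising about 4–5 N/mm.

Request:
carry_out(deltas=[0, 0, 0, 0, 0, 0.001, 1, 0, 0, 0, 0, 0, 0, 1, 0, 0, 0, 0, 0, 0, 1, 0, 0, 0, 0, 0, 0, 1])

```text
clock: 37.58
eef_pos: [470.0, -381.0, 123.2]
tool_rot: [-3.142, 0.0, 2.793]
force: [-1.6, 2.0, 5.5]
width: 42.9
gripper_force: 62.4
```

Request:
carry_out(deltas=[0, 0, 0, 0, 0, 0.001, 1, 0, 0, 0, 0, 0, 0, 1, 0, 0, 0, 0, 0, 0, 1, 0, 0, 0, 0, 0, 0, 1])

```text
clock: 38.08
eef_pos: [470.1, -381.0, 122.6]
tool_rot: [-3.141, 0.001, 2.793]
force: [-0.8, 1.0, 8.0]
width: 42.7
gripper_force: 62.7
```

Request:
carry_out(deltas=[0, 0, 0, 0, 0, 0.001, 1, 0, 0, 0, 0, 0, 0, 1, 0, 0, 0, 0, 0, 0, 1, 0, 0, 0, 0, 0, 0, 1])

```text
clock: 38.58
eef_pos: [470.1, -381.1, 122.0]
tool_rot: [-3.141, 0.001, 2.793]
force: [-2.4, 2.4, 11.4]
width: 42.4
gripper_force: 63.0
```

```bash
python3 -c "
from h import *
F=[]
for i in range(10):
    ctrl.get_image('top');s=ctrl.read_state();F.append(s['force'])
print(np.mean(F,0),np.round(np.array(F)[:,2],1),s['eef_pos'],s['clock'])"
```

```text
[-2.51032761  2.31632596 11.71522635] [11.5 11.3 11.6 11.7 11.  11.6 11.9 11.2 12.7 12.8] [ 470.09415112 -381.04128895  122.03745572] 39.075
```

The dock load is about 14.8 N, so I'll hold for another 1.25 s.

Request:
carry_out(deltas=[0, 0, 0, 0, 0, 0, 1, 0, 0, 0, 0, 0, 0, 1, 0, 0, 0, 0, 0, 0, 1, 0, 0, 0, 0, 0, 0, 1, 0, 0, 0, 0, 0, 0, 1, 0, 0, 0, 0, 0, 0, 1, 0, 0, 0, 0, 0, 0, 1, 0, 0, 0, 0, 0, 0, 1, 0, 0, 0, 0, 0, 0, 1, 0, 0, 0, 0, 0, 0, 1])

```text
clock: 40.33
eef_pos: [470.1, -381.1, 122.0]
tool_rot: [-3.141, 0.001, 2.793]
force: [-2.8, 2.1, 10.9]
width: 42.7
gripper_force: 63.0
```

Request:
carry_out(deltas=[0, 0, 0, 0, 0, -0.001, 1, 0, 0, 0, 0, 0, -0.001, 1, 0, 0, 0, 0, 0, -0.001, 1, 0, 0, 0, 0, 0, 0, 0.2, 0, 0, 0, 0, 0, 0, -0.5, 0, 0, 0, 0, 0, 0, -1, 0, 0, 0, 0, 0, 0, -1, 0, 0, 0, 0, 0, 0, -1, 0, 0, 0, 0, 0, 0, -1])

```text
clock: 41.45
eef_pos: [469.9, -380.9, 123.7]
tool_rot: [-3.142, -0.0, 2.793]
force: [0.1, -0.7, -0.3]
width: 85.8
gripper_force: 0.0
```

Request:
carry_out(deltas=[0, 0, 0, 0, 0, -0.01, -1, 0, 0, 0, 0, 0, -0.03, -1, 0, 0, 0, 0, 0, -0.04, -1, 0, 0, 0, 0, 0, -0.04, -1, 0, 0, 0, 0, 0, -0.04, -1, 0, 0, 0, 0, 0, -0.04, -1, 0, 0, 0, 0.04, 0, 0, -1, 0, 0, 0, 0.04, 0, 0, -1, 0, 0, 0, 0.04, 0, 0, -1, 0, 0, 0, 0, 0, 0, -1, 0, 0, 0, 0, 0, 0, -1, 0, 0, 0, 0, 0, 0, -1])

```text
clock: 42.95
eef_pos: [358.3, -340.2, 323.8]
tool_rot: [-3.141, 0.001, 2.794]
force: [0.2, -0.2, 0.1]
width: 85.4
gripper_force: 0.0
```

```bash
python3 - <<'E'
from h import *
im=np.ascontiguousarray(ctrl.get_image("top")[:,:,::-1]);print(ctrl.read_state()["eef_pos"],ctrl.read_state()["force"],ctrl.read_state()["clock"])
cv2.imwrite("pics/c9.png",cv2.resize(im[215:335,240:500],(780,360),interpolation=cv2.INTER_CUBIC))
E
```

```text
[ 358.10617535 -340.09286678  323.6263189 ] [ 0.39072595 -0.58857876 -0.70219625] 43.0
```

View pics/c9.png

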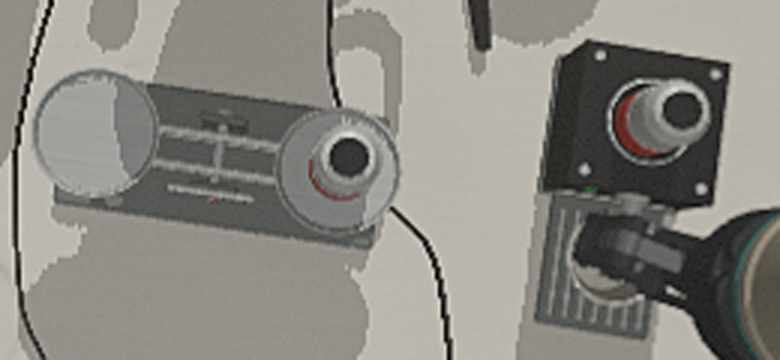

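The heavier canister stands in the well with its cap at crop (685,108). The lighter one stands on the right pan with its cap at (349,157). The gripper is clear, so I'm handing in.

```bash
python3 -c "
from h import *
print(proj('top',(469.1,-380.8,182)));print(ctrl.finish_job())"
```

```text
[467.84116188 250.77113021]
the job is handed in; nothing more can be done
None
```

I handed the job in at 43 s: the heavier canister was pressed onto the seal at about 15 N for roughly 1.75 s and released upright in the well, and the lighter one still stands on the right pan; I have not seen the verdict.

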